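# Fit the second spring on a cheese press and let its board down

## Task

The small cheese press is being set: its left post already carries a spring under a locked cap, and a wooden wedge holds the pressing board up off the mould. Slip the loose coil spring over the T-head of the bare right post until it sits squarely round the raised collar on the board, twisting it a little if the coils catch; then fit the slotted cap over the T-head, press it down against the spring and give it a quarter turn so that the T-head drops into the groove across the cap's top and holds it there. Last, work the wedge out towards the press's front so that the board comes down gently, without dropping, and rests on the mould, and lay the wedge on the worktop off the press; leave the loose ramekin near by where it stands.

Things in the scene. Friction and masses are not known exactly. Their poses are not given: they have to be found in the camera images.
- press: Small cheese press of pale wood and steel, fixed. Origin: centre of its underside on the worktop; x to its back, y to its left, z up. Base 165 (x) x 290 (y) mm, top at z = 20. Posts at x = 30, y = 105 (left, spring and cap fitted) and -105 mm (right, bare), 16 mm thick to z = 104, then an 8 mm neck and a T-head. Between them a round steel mould, 100 mm wide, top at z = 46 mm.
- post_tip (a point): Centre of the top of the bare right post's T-head, 128 mm above the worktop, with the press's axes. The T-head is a round steel bar along the press's y, 20 mm long and 7 mm thick, across the 8 mm neck; its underside is 7 mm below this point.
- spring_seat (a point): On the pressing board's top face, on the bare right post's axis: where the centre of the spring's underside belongs; it goes down with the board. A steel collar of 21 mm, 4 mm high with a bevelled top, stands round the post here and centres the spring's foot.
- press_board (a joint): Height of the wooden pressing board, 100 (press x = -20 to 80) x 260 (y) x 20 mm, which slides on the posts, in m: 0 propped by the wedge as found (top 75 mm above the worktop), growing as it comes down, 0.009 on the mould (top at 66 mm). Its weight and the springs load the wedge with about 16 N.
- coil_spring: Loose steel compression spring, standing upright: 30 mm outside, 24 mm inside diameter, 3 mm wire, 7 turns, flat closed ends, 55 mm long when free, 0.06 kg. Stiffness 350 N/m: 8 N shortens it by 22 mm. It can be gripped across its coils from above. Origin: centre of its underside; z along its axis.
- spring_top (a point): Centre of the spring's upper end, 55 mm above its underside when it is free.
- spring_cap: Loose turned aluminium cap, upright, 42 mm across, 24 mm high, 0.06 kg. Origin: centre of its underside. Below, a recess 34 mm wide, 14 mm deep takes the spring's top. Through the 10 mm top runs a slot along the cap's x, 25 x 11 mm, that passes the T-head; across it, along the cap's y, a groove 9 mm wide, 4 mm deep in the top face holds the T-head when locked.
- cap_top (a point): Centre of the cap's top face, 24 mm above its underside, with the cap's axes. To turn the cap, push this point at least 7 mm below post_tip (9 to 10 mm leaves a margin; the T-head then stands clear above the cap). Locked, the spring holds it 3 mm below post_tip with the cap's y along the T bar.
- wedge: Wooden wedge, 120 long, 24 wide, 0.07 kg. Origin: middle of its underside; x to its thin end. Tail x = -60 to -18 mm, 36 high; then the top slopes to 10 mm at x = 60. It lies on the base at press x = -5 mm, thin end under the board, tail to the press's front (press -x). The board sinks 1 mm per 3 mm drawn and seats after some 27 mm; the wedge is clear after 75 mm. Drawing it takes 10 to 20 N.
- small_ramekin: White fluted ramekin, 70 mm across, 40 mm high, loose; bystander. Origin: centre of its underside.
- mug: White mug with a leaf pattern, 82 mm across, 89 mm high; bystander, stands fast. Origin: on the worktop, under the middle of mug and handle together.

How it is judged:
By the outcome, as a careful person would: the job done as asked, in the order asked, and still so for the second after the job is handed in, with the robot touching nothing.
It also fails if it takes over 72 s, if anything falls off the work surface, if the arm or the gripper's body presses on something with over 40 N, if the wrist force passes 120 N, or if a joint passes its speed limit or range.

## Robot

A 6-joint arm with a two-finger parallel gripper is mounted at the origin on a cart in front of the work surface, level with it; the furniture and walls round the work are solid. World frame = base frame: x ahead of the robot, y to its left, z up, the work surface at z = 0. Lengths are in m, angles in degrees, forces in N, time in s.
With the tool pointing down it reaches from about 0.4 to 0.825 m from the base axis. Payload 7 kg.
Tool frame: the origin (TCP) lies on the centre line of the jaws, within the pads' length; the fingertips stand 8 mm ahead of it and the grasp point (between the pads) lies 11 mm behind it; z points along the fingers, y is the line along which they close (so a half turn about z gives the same grasp; the last joint's range is limited). The gripper opens to 88 mm and grips with 3 to 60 N. Pads are 19 mm wide; open, the fingers measure 130 mm over their backs; the gripper's body (78 mm by 193 mm) begins 47 mm behind the grasp point.
Start: joints at [85.09, 20.546, 0.682, 0, -70.136, -16.507], TCP at [0.246, 0.628, 0.235] pointing down, gripper open.
Joint ranges: [-176.03, 176.03], [-82.01, 121.73], [-58.28, 71.71], [-173.87, 95.51], [-174.79, -0.11], [-173.66, 173.66]. Speed limits (degrees/s): [136.94, 136.94, 172.46, 180, 180, 180].

## Interface

Orientations are given as [roll, pitch, yaw] about the fixed x, y, z axes, in that order (R = Rz(yaw) Ry(pitch) Rx(roll)).
In Python, from plant import r gives the robot as it stands.
- The arm moves only by the tool carry_out, never from a script. Its argument "targets" is a list of rows, each a list of 6 numbers: the shift along the tool's x, y, z scaled (see below), then the turn, a rotation vector about the tool's x, y, z scaled (see below). A call has 1 to 5 rows; each row shifts and turns the commanded pose from where the row before left it, along the tool's axes as they then stand; what a row does not reach is not made up. The controller multiplies each number of a shift by 0.5 m and each number of a turn by 60 degrees. A row lasts 1/8 s, in which the tool goes at most 62.5 mm and 10.7 degrees, less where a joint would pass 70% of its speed; a pose out of reach is approached as far as the arm can. A call with a number of a shift or a turn outside -1 to 1 is refused whole. A call with a gripper value outside its range is refused whole. "hand" is the opening, from 0 (shut) to 1 (fully open), set as the call begins (left out, the last holds). The fingers move at their own pace and stop on an object; "squeeze" is the grip in N (left out, the last holds). Time passes only in rows, so rows that do not move let the fingers close. It gives the time, the measured TCP pose, the force, the opening and the grip force at its end, in the units of the state.
- r.get_state(): the state, without advancing time (a new reading comes with each control period).
- r.capture(name): name is "scene" or "top" or "wrist"; returns the picture (420x560x3 uint8, red, green, blue); there is no depth.
- r.camera_info(name): a dict with "K" (3x3 intrinsics, pixels), "eye" and "attitude" of the camera in the world. Camera axes: x right, y down, z forward; pixel columns grow to the right and rows downward; lengths in m; the calibration is good to about 2 mm. A picture is of the moment at which its call begins: read the wrist's pose just before it. camera_info takes no time and is no camera call; for the wrist camera it gives the pose at the moment of the call.
- r.close_job(): hands the job in; it is judged then, once.
The state is a dict: "time_s": time; "joints": joint angles; "qd": joint speeds; "joint_torque": joint torques, N m; "tcp_pos": TCP position; "eef_rot": TCP orientation; "contact_force": force on the tool from outside, world axes, zero at the start; "moment": the same for the moment, N m; "gripper_width": finger opening in m; "gripper_force": force on a finger pad.
Only numpy, scipy, OpenCV 4.12 (cv2) and the standard library are available. Lean on these libraries where they do the work, as an engineer would, in place of code of your own. Each camera call takes 0.05 s, during which the arm holds its last target. There are 200 camera calls.

## Working session

There is one attempt and no reset: what is moved stays moved. The work goes in short steps, Python scripts to look and compute and a tool call to move; the robot and the scene stay as the last step left them, time stands still between calls to the robot, and variables do not carry over. Pictures are saved under pics/ and viewed, at most 10 in all, crops included, and the job is handed in when it is done.

Besides the shell and the picture viewer there is one more tool, called after "Call:" as name(argument=value, ...), one argument or row to a line, values as JSON. carry_out: Moves the arm, as the interface text tells. Its arguments: {"type":"object","properties":{"targets":{"type":"array","items":{"type":"array","items":{"type":"number","minimum":-1,"maximum":1}}},"hand":{"type":"number"},"squeeze":{"type":"number"}},"required":["targets"]}

```bash
ls; mkdir -p pics
python3 - <<'E'
from plant import r
import cv2,numpy as np
s=r.get_state();print({k:np.round(v,3).tolist() for k,v in s.items()})
for n in("scene","top"):
    im=r.capture(n);cv2.imwrite(f"pics/{n}0.png",im[:,:,::-1]);c=r.camera_info(n);print(n,{k:np.round(v,4).tolist() for k,v in c.items()})
    np.save(f"{n}0.npy",im)
a=cv2.imread("pics/scene0.png");b=cv2.imread("pics/top0.png")
E
```

```text
pics
{'time_s': 0.0, 'joints': [85.088, 20.591, 0.633, -0.02, -70.134, -16.508], 'qd': [-0.002, -0.033, 0.073, 0.064, 0.089, -0.012], 'joint_torque': [-0.003, -58.271, 29.305, 6.997, 0.007, -0.0], 'tcp_pos': [0.246, 0.628, 0.234], 'eef_rot': [179.907, -0.008, -21.427], 'contact_force': [0.022, 0.153, -0.075], 'moment': [-0.007, -0.036, -0.036], 'gripper_force': 0.0, 'gripper_width': 0.088}
scene {'K': [[461.4636, 0.0, 280.6281], [0.0, 461.4636, 204.0034], [0.0, 0.0, 1.0]], 'eye': [-0.3255, -0.6228, 0.7127], 'attitude': [-122.3276, 0.3616, -57.0934]}
top {'K': [[417.2598, 0.0, 277.7284], [0.0, 417.2598, 200.271], [0.0, 0.0, 1.0]], 'eye': [0.3613, -0.0674, 1.1201], 'attitude': [-170.5067, -1.3849, -91.4075]}
```

View pics/scene0.png

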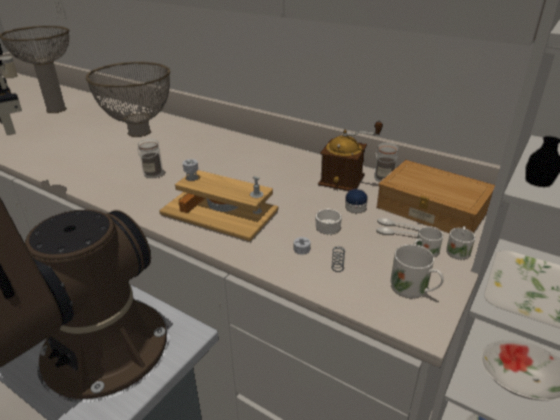

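View pics/top0.png

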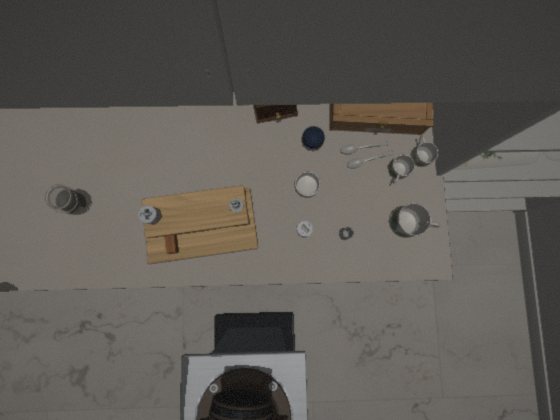

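```bash
cat > h.py <<'E'
import numpy as np,cv2
from scipy.spatial.transform import Rotation as R
from plant import r
def cam(n):
    c=r.camera_info(n); return dict(K=np.array(c["K"]),e=np.array(c["eye"]),R=R.from_euler('xyz',c["attitude"],degrees=True).as_matrix())
def ray(c,p): 
    d=c['R']@np.linalg.solve(c['K'],[p[0],p[1],1]); return d/np.linalg.norm(d)
def atz(c,p,z):
    d=ray(c,p); return c['e']+d*(z-c['e'][2])/d[2]
def tri(obs):
    A=np.zeros((3,3));b=np.zeros(3)
    for c,p in obs:
        d=ray(c,p);M=np.eye(3)-np.outer(d,d);A+=M;b+=M@c['e']
    x=np.linalg.solve(A,b); return x,[np.linalg.norm(np.cross(ray(c,p),x-c['e'])) for c,p in obs]
def proj(c,X):
    q=c['K']@(c['R'].T@(np.asarray(X)-c['e'])); return q[:2]/q[2]
E
python3 - <<'E'
from h import *
T=cam("top");S=cam("scene")
for n,p,q in [("post",(237,205),(257,180)),("cap",(305,228),(302,242)),("spring",(346,233),(339,250)),("lcap",(148,213),(190,164)),]:
    x,e=tri([(T,p),(S,q)]);print(n,x.round(3),np.round(e,4))
for p in [(143,196),(247,187),(256,250),(148,263)]: print(atz(T,p,0.02 if p[1]>240 else .075).round(3))
im=cv2.imread("pics/top0.png")[175:275,135:365];a=cv2.resize(im,None,fx=3.47,fy=3.47,interpolation=3)[:, :800]
im=cv2.imread("pics/scene0.png")[150:275,155:365];b=cv2.resize(im,None,fx=2,fy=2,interpolation=3)
o=np.zeros((600,800,3),np.uint8);o[:a.shape[0],:a.shape[1]]=a
o[a.shape[0]:a.shape[0]+250,:b.shape[1]]=b[:600-a.shape[0]];cv2.imwrite("pics/c0.png",np.clip(o*1.6,0,255).astype(np.uint8))
E
```

```text
post [0.518 0.002 0.124] [0.001 0.001]
cap [ 0.468 -0.168  0.024] [0.0007 0.0007]
spring [ 0.451 -0.273  0.053] [0.0022 0.0022]
lcap [0.503 0.218 0.118] [0.0015 0.0015]
[0.553 0.243 0.075]
[ 0.571 -0.019  0.075]
[ 0.414 -0.038  0.02 ]
[0.387 0.241 0.02 ]
```

View pics/c0.png

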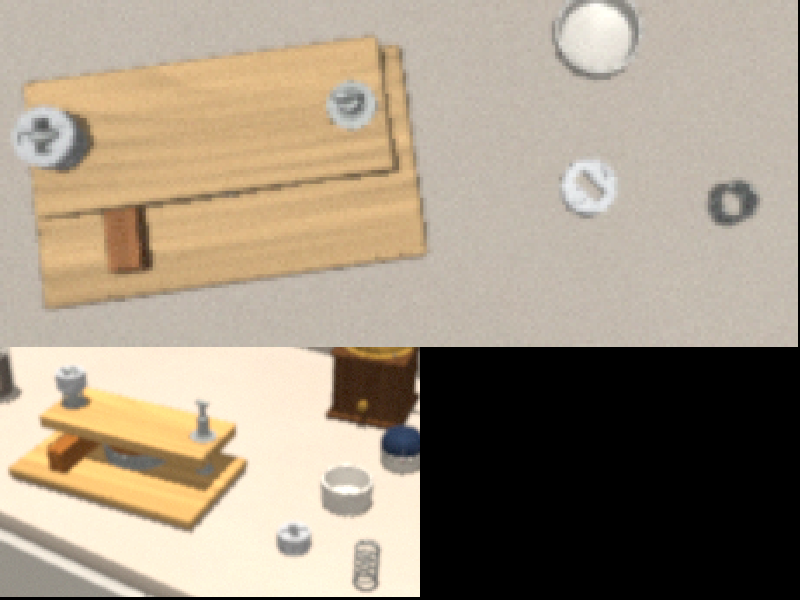

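The crops show the bare post (350,104 in the top crop), the cap with its slot diagonal (590,187), the spring (733,203), and the wedge tail (127,240). Next I plan the transfer and get the wrist camera offset.

```bash
cat >> h.py <<'E'
def pose():
    s=r.get_state(); return np.array(s["tcp_pos"]),R.from_euler('xyz',s["eef_rot"],degrees=True)
def plan(wps,p=None,M=None,step=.05,dturn=9):
    "waypoints (x,y,z,yaw) tool down -> rows; straight segments"
    if p is None: p,M=pose()
    out=[]
    for w in wps:
        q=np.array(w[:3]);N=R.from_euler('xyz',[180,0,w[3]],degrees=True)
        rv=(M.inv()*N).as_rotvec(degrees=True)
        n=max(1,int(np.ceil(max(np.linalg.norm(q-p)/step,np.linalg.norm(rv)/dturn)-1e-6)))
        d=(q-p)/n
        for i in range(n):
            sh=M.inv().apply(d)/.5; out.append(np.r_[sh,rv/n/60].round(4)); M=M*R.from_rotvec(rv/n,degrees=True)
        p=q;M=N
    for i in range(0,len(out),5): print(str([x.tolist() for x in out[i:i+5]]).replace("-0.0,","0,").replace("0.0,","0,").replace(" ",""))
def st():
    s=r.get_state();print({k:np.round(s[k],4).tolist() for k in("time_s","tcp_pos","eef_rot","contact_force","moment","gripper_width","gripper_force")})
E
python3 - <<'E'
from h import *
p,M=pose();C=cam("wrist");print("cam off in tool",M.inv().apply(C['e']-p).round(4));print((M.inv().as_matrix()@C['R']).round(3));print(C['K'])
print("ramekin",atz(cam("top"),(307,185),.04))
plan([(.44,.3,.235,-70),(.44,-.18,.235,-90)],p,M,.055,10)
E
```

```text
cam off in tool [ 0.0781 -0.0009 -0.1506]
[[-0.    -0.957 -0.29 ]
 [ 1.    -0.    -0.   ]
 [ 0.    -0.29   0.957]]
[[331.46761953   0.         274.61830571]
 [  0.         331.46761953 212.15873689]
 [  0.           0.           1.        ]]
ramekin [ 0.5805941  -0.17642645  0.04      ]
[[0.0857,0.067,-0.0003,0.0002,-0.0001,0.1157],[0.0932,0.0562,-0.0003,0.0002,-0.0001,0.1157],[0.0993,0.0445,-0.0003,0.0002,-0.0001,0.1157],[0.104,0.0322,-0.0003,0.0002,-0.0001,0.1157],[0.1071,0.0194,-0.0003,0.0002,-0.0001,0.1157]]
[[0.1086,0.0063,-0.0003,0.0002,-0.0001,0.1157],[0.1086,-0.0069,-0.0004,0.0002,-0.0001,0.1157],[0.1002,0.0365,0,0,0,0.037],[0.1016,0.0326,0,0,0,0.037],[0.1028,0.0286,0,0,0,0.037]]
[[0.1038,0.0246,0,0,0,0.037],[0.1047,0.0206,0,0,0,0.037],[0.1054,0.0165,0,0,0,0.037],[0.1059,0.0124,0,0,0,0.037],[0.1063,0.0083,0,0,0,0.037]]
[[0.1066,0.0041,0,0,0,0.037]]
```

Call:
carry_out(
  targets=[
    [0.086,0.067,0,0,0,0.116],
    [0.093,0.056,0,0,0,0.116],
    [0.099,0.0445,0,0,0,0.116],
    [0.104,0.032,0,0,0,0.116],
    [0.107,0.0195,0,0,0,0.116],
  ],
)

```text
time_s: 0.72
tcp_pos: [0.3851, 0.3925, 0.2344]
eef_rot: [180.0, -0.0, -56.4]
contact_force: [0.7, 0.3, 1.8]
gripper_width: 0.0877
gripper_force: 0.0
```

Call:
carry_out(
  targets=[
    [0.1085,0.0065,0,0,0,0.116],
    [0.1085,-0.007,0,0,0,0.116],
    [0.1,0.0365,0,0,0,0.037],
    [0.1015,0.0325,0,0,0,0.037],
    [0.103,0.0285,0,0,0,0.037],
  ],
)

```text
time_s: 1.35
tcp_pos: [0.4389, 0.1387, 0.2344]
eef_rot: [180.0, -0.0, -76.9]
contact_force: [1.5, -0.6, -0.2]
gripper_width: 0.0878
gripper_force: 0.0
```

Call:
carry_out(
  targets=[
    [0.104,0.0245,0,0,0,0.037],
    [0.1045,0.0205,0,0,0,0.037],
    [0.1055,0.0165,0,0,0,0.037],
    [0.106,0.0125,0,0,0,0.037],
    [0.1065,0.0085,0,0,0,0.037],
  ],
)

```text
time_s: 1.98
tcp_pos: [0.4382, -0.128, 0.2346]
eef_rot: [-180.0, 0.0, -88.0]
contact_force: [1.6, 0.3, 0.4]
gripper_width: 0.0872
gripper_force: 0.0
```

Call:
carry_out(
  targets=[
    [0.1065,0.004,0,0,0,0.037],
    [0,0,0,0,0,0],
  ],
)

```text
time_s: 2.22
tcp_pos: [0.4378, -0.1825, 0.234]
eef_rot: [179.9, -0.0, -90.4]
contact_force: [0.5, -0.1, -0.9]
gripper_width: 0.0878
gripper_force: 0.0
```

Run:
```python
from h import *
st()
im=r.capture("wrist");cv2.imwrite("pics/w1.png",im[:,:,::-1]);C=cam("wrist");np.savez("w1.npz",**C)
for n,X in [("post",(.518,.002,.128)),("cap",(.468,-.168,.024)),("spring",(.451,-.273,.055))]: print(n,proj(C,X))
```

```text
{'time_s': 2.225, 'tcp_pos': [0.4378, -0.1825, 0.234], 'eef_rot': [179.9189, -0.0098, -90.4372], 'contact_force': [0.4592, -0.0813, -0.8625], 'moment': [0.1623, -0.0367, 0.0484], 'gripper_width': 0.0878, 'gripper_force': 0.0}
post [193.07001657 393.25029045]
cap [247.64438899 196.41680161]
spring [259.87225356  95.85302394]
```

View pics/w1.png

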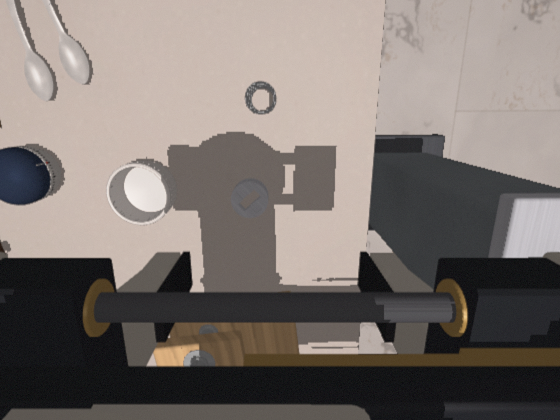

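The wrist view shows the spring top at (261,97) and the cap at (249,198), within 2 px of the prediction. Next I look at the post from straight above, then at the spring and the cap at the same relative height, so that calibration offsets cancel.

Run:
```python
from h import *
plan([(.516,.002,.235,-90)],step=.045)
```

```text
[[-0.0734,-0.0308,-0.0004,0.0002,0,-0.0011],[-0.0734,-0.0309,-0.0004,0.0002,0,-0.0011],[-0.0734,-0.031,-0.0004,0.0002,0,-0.0011],[-0.0733,-0.031,-0.0004,0.0002,0,-0.0011],[-0.0733,-0.0311,-0.0004,0.0002,0,-0.0011]]
```

Call:
carry_out(
  targets=[
    [-0.073,-0.031,0,0,0,0],
    [-0.073,-0.031,0,0,0,0],
    [-0.073,-0.031,0,0,0,0],
    [-0.073,-0.031,0,0,0,0],
    [-0.073,-0.031,0,0,0,0],
  ],
)

```text
time_s: 2.9
tcp_pos: [0.5165, 0.0053, 0.2346]
eef_rot: [-180.0, 0.0, -90.0]
contact_force: [0.2, -1.1, 0.8]
gripper_width: 0.0877
gripper_force: 0.0
```

Call:
carry_out(
  targets=[
    [0,0,0,0,0,0],
    [0,0,0,0,0,0],
  ],
)

```text
time_s: 3.15
tcp_pos: [0.516, 0.0036, 0.2343]
eef_rot: [180.0, -0.0, -90.0]
contact_force: [0.6, -0.3, -0.2]
gripper_width: 0.0876
gripper_force: 0.0
```

Run:
```python
from h import *
st();C=cam("wrist");np.savez("w2.npz",**C)
im=r.capture("wrist");cv2.imwrite("pics/w2.png",im[:,:,::-1])
p,M=pose();print("pred",proj(C,(.518,.002,.128)))
T=C
cv2.imwrite("pics/w2c.png",cv2.resize(im[130:290,170:380,::-1],None,fx=3.75,fy=3.75,interpolation=3))
plan([(.449,-.270,.235,-90),(.451,-.272,.162,-90)])
```

```text
{'time_s': 3.15, 'tcp_pos': [0.516, 0.0036, 0.2343], 'eef_rot': [179.9614, -0.0051, -90.002], 'contact_force': [0.6034, -0.292, -0.177], 'moment': [0.114, 0.0095, -0.0351], 'gripper_width': 0.0876, 'gripper_force': 0.0}
pred [272.10027346 209.83704758]
[[0.0911,0.0222,-0.0002,0.0001,0,-0.0002],[0.0911,0.0223,-0.0002,0.0001,0,-0.0002],[0.091,0.0223,-0.0002,0.0001,0,-0.0002],[0.091,0.0223,-0.0002,0.0001,0,-0.0002],[0.091,0.0223,-0.0002,0.0001,0,-0.0002]]
[[0.091,0.0223,-0.0002,0.0001,0,-0.0002],[0.002,-0.002,0.073,0,0,0.0],[0.002,-0.002,0.073,0,0,0.0]]
```

View pics/w2c.png

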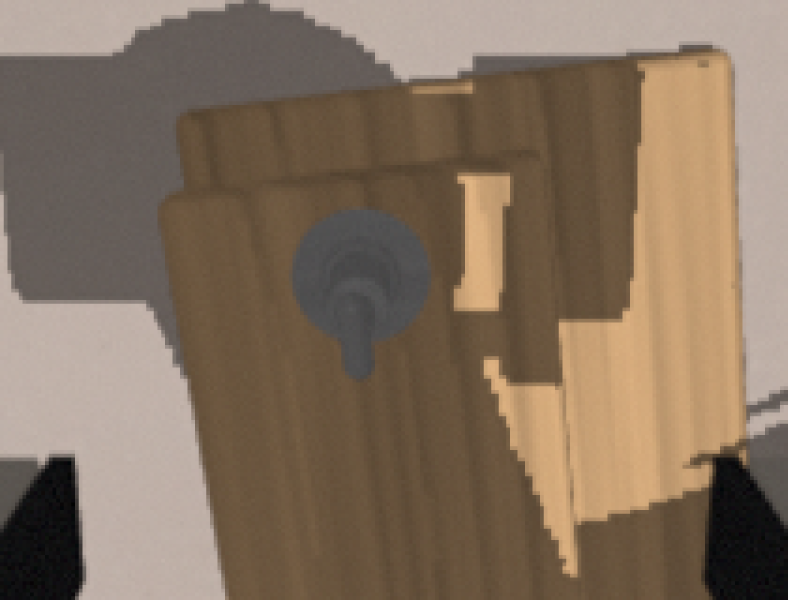

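Run:
```python
from h import *
C=dict(np.load("w2.npz"));print(atz(C,(265.3,217.9),.1245), tri([(C,(265.3,217.9)),(cam("top"),(237,205)),(cam("scene"),(257,180))]))
```

```text
[0.52365698 0.00996944 0.1245    ] (array([0.52129534, 0.00562585, 0.12239094]), [np.float64(0.005340253920266774), np.float64(0.004196372568269489), np.float64(0.0022957730491035373)])
```

Call:
carry_out(
  targets=[
    [0.091,0.022,0,0,0,0],
    [0.091,0.022,0,0,0,0],
    [0.091,0.022,0,0,0,0],
    [0.091,0.022,0,0,0,0],
    [0.091,0.022,0,0,0,0],
  ],
)

```text
time_s: 3.82
tcp_pos: [0.4599, -0.2265, 0.2349]
eef_rot: [-180.0, -0.0, -90.2]
contact_force: [0.4, -0.2, 0.3]
gripper_width: 0.0877
gripper_force: 0.0
```

Call:
carry_out(
  targets=[
    [0.091,0.022,0,0,0,0],
    [0.002,-0.002,0.073,0,0,0],
    [0.002,-0.002,0.073,0,0,0],
    [0,0,0,0,0,0],
    [0,0,0,0,0,0],
  ],
)

```text
time_s: 4.45
tcp_pos: [0.4524, -0.2726, 0.163]
eef_rot: [-179.9, -0.0, -90.1]
contact_force: [0.6, -0.2, -0.1]
gripper_width: 0.088
gripper_force: 0.0
```

Run:
```python
from h import *
st();C=cam("wrist");np.savez("w3.npz",**C)
im=r.capture("wrist")
cv2.imwrite("pics/w3c.png",cv2.resize(im[120:280,170:380,::-1],None,fx=3.75,fy=3.75,interpolation=3))
print("pred",proj(C,(.451,-.273,.055)),proj(C,(.451,-.273,0)))
```

```text
{'time_s': 4.45, 'tcp_pos': [0.4524, -0.2726, 0.163], 'eef_rot': [-179.9309, -0.0481, -90.1093], 'contact_force': [0.5666, -0.2223, -0.0717], 'moment': [0.0521, -0.0436, 0.009], 'gripper_width': 0.088, 'gripper_force': 0.0}
pred [276.53472919 210.76379034] [276.29405139 194.65203717]
```

View pics/w3c.png

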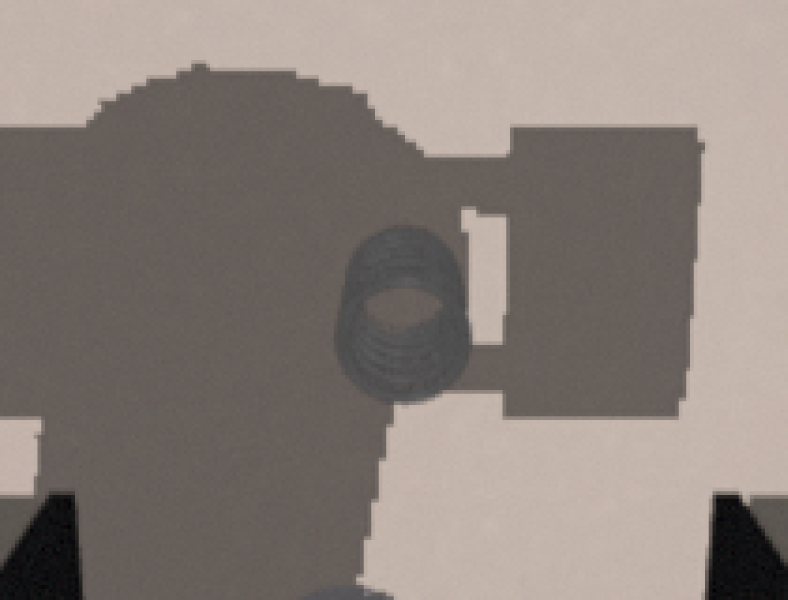

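Run:
```python
from h import *
C=dict(np.load("w2.npz"));T=cam("top");S=cam("scene")
for X in [(.5237,.010,.1245),(.518,.002,.1245)]: print(X,proj(T,X),proj(S,X),proj(C,X))
for X in [(.5237,.010,.079),(.518,.002,.079)]: print(X,proj(T,X),proj(S,X),proj(C,X))
print("disc",atz(C,(265.9,203.5),.076))
D=dict(np.load("w3.npz"));print("spring wrist",atz(D,(277.1,209.5),.055))
a=cv2.resize(cv2.imread("pics/top0.png")[180:230,210:270],None,fx=6.6,fy=6.6,interpolation=2)
b=cv2.resize(cv2.imread("pics/scene0.png")[160:210,230:290],None,fx=6.6,fy=6.6,interpolation=2)
cv2.imwrite("pics/c1.png",np.clip(np.hstack([a,b])*1.5,0,255).astype(np.uint8))
```

```text
(0.5237, 0.01, 0.1245) [234.00862952 202.56770336] [255.33006365 178.1393514 ] [265.24820077 217.93527291]
(0.518, 0.002, 0.1245) [237.35365389 204.8347178 ] [256.55911762 179.84321978] [272.12878119 208.62635253]
(0.5237, 0.01, 0.079) [235.43825379 205.44802764] [255.93720378 193.05033653] [266.50600864 203.3602552 ]
(0.518, 0.002, 0.079) [238.6413699  207.62016534] [257.14566531 194.81446874] [272.44418063 195.23165235]
disc [0.52436124 0.01096186 0.076     ]
spring wrist [ 0.45053964 -0.27407162  0.055     ]
```

View pics/c1.png

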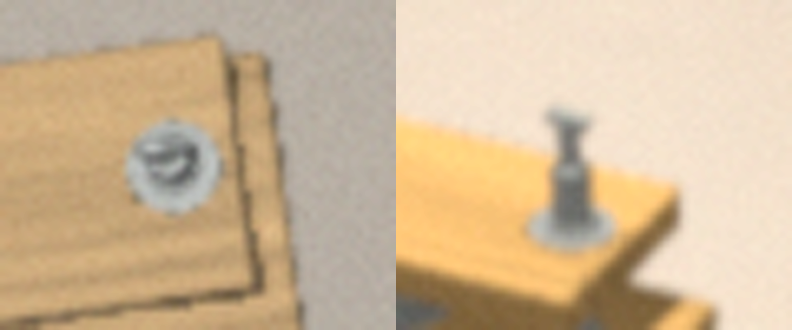

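The crop shows the T-head in the scene camera at (255.6,177.3) and the collar disc in the top view at (235.6,204.9). Both agree with the wrist result, so the post is at about (0.5238, 0.0102) and my first reading was off. The spring is at (0.4505,-0.2736), so I grasp it.

Call:
carry_out(
  targets=[
    [0.001,0.002,0.07,0,0,0],
    [0.001,0.002,0.07,0,0,0],
    [0,0,0.07,0,0,0],
    [0,0,0.058,0,0,0],
    [0,0,0,0,0,0],
  ],
)

```text
time_s: 5.12
tcp_pos: [0.4496, -0.2729, 0.0272]
eef_rot: [179.9, 0.0, -90.1]
contact_force: [0.4, 0.3, 0.5]
gripper_width: 0.0879
gripper_force: 0.0
```

Call:
carry_out(
  targets=[
    [0,0,0,0,0,0],
    [0,0,0,0,0,0],
    [0,0,0,0,0,0],
    [0,0,0,0,0,0],
    [0,0,0,0,0,0],
  ],
  hand=0,
  squeeze=12,
)

```text
time_s: 5.75
tcp_pos: [0.45, -0.2731, 0.0278]
eef_rot: [-180.0, -0.0, -90.1]
contact_force: [-0.1, 0.3, 0.1]
gripper_width: 0.043
gripper_force: 0.0
```

Run:
```python
from h import *
st()
```

```text
{'time_s': 5.75, 'tcp_pos': [0.45, -0.2731, 0.0278], 'eef_rot': [-179.9842, -0.004, -90.1156], 'contact_force': [-0.061, 0.2618, 0.0864], 'moment': [0.058, -0.0202, -0.0161], 'gripper_width': 0.043, 'gripper_force': 0.0}
```

Call:
carry_out(
  targets=[
    [0,0,0,0,0,0],
    [0,0,0,0,0,0],
    [0,0,0,0,0,0],
  ],
)

```text
time_s: 6.12
tcp_pos: [0.4499, -0.2731, 0.0275]
eef_rot: [180.0, -0.0, -90.1]
contact_force: [-0.6, -0.5, 0.5]
gripper_width: 0.0292
gripper_force: 12.0
```

Call:
carry_out(
  targets=[
    [0,0,-0.05,0,0,0],
    [0,0,-0.08,0,0,0],
    [0,0,-0.08,0,0,0],
    [0,0,-0.08,0,0,0],
    [0,0,0,0,0,0],
  ],
)

```text
time_s: 6.75
tcp_pos: [0.4518, -0.2737, 0.1759]
eef_rot: [-179.7, -0.1, -90.1]
contact_force: [0.5, -0.1, -1.1]
gripper_width: 0.0292
gripper_force: 12.0
```

Run:
```python
from h import *
st();C=cam("wrist");np.savez("w4.npz",**C)
im=r.capture("wrist");p,M=pose()
for d in(-.026,0,.029): print(d,proj(C,p+M.apply([0,0,d])).round(1))
cv2.imwrite("pics/w4c.png",cv2.resize(im[180:410,135:415,::-1],None,fx=2.6,fy=2.6,interpolation=3))
plan([(.5233,.0100,.178,-90)],step=.05)
```

```text
{'time_s': 6.75, 'tcp_pos': [0.4518, -0.2737, 0.1759], 'eef_rot': [-179.6517, -0.0975, -90.0948], 'contact_force': [0.4652, -0.104, -1.1243], 'moment': [0.1101, -0.0542, -0.0412], 'gripper_width': 0.0292, 'gripper_force': 11.9999}
-0.026 [277.3 299.5]
0 [277.  271.8]
0.029 [276.8 249.3]
[[-0.0944,-0.024,-0.0014,-0.0005,-0.0001,-0.0003],[-0.0944,-0.0241,-0.0014,-0.0005,-0.0001,-0.0003],[-0.0944,-0.0241,-0.0014,-0.0005,-0.0001,-0.0003],[-0.0944,-0.0241,-0.0014,-0.0005,-0.0001,-0.0003],[-0.0944,-0.0242,-0.0014,-0.0005,-0.0001,-0.0003]]
[[-0.0944,-0.0242,-0.0014,-0.0005,-0.0001,-0.0003]]
```

View pics/w4c.png

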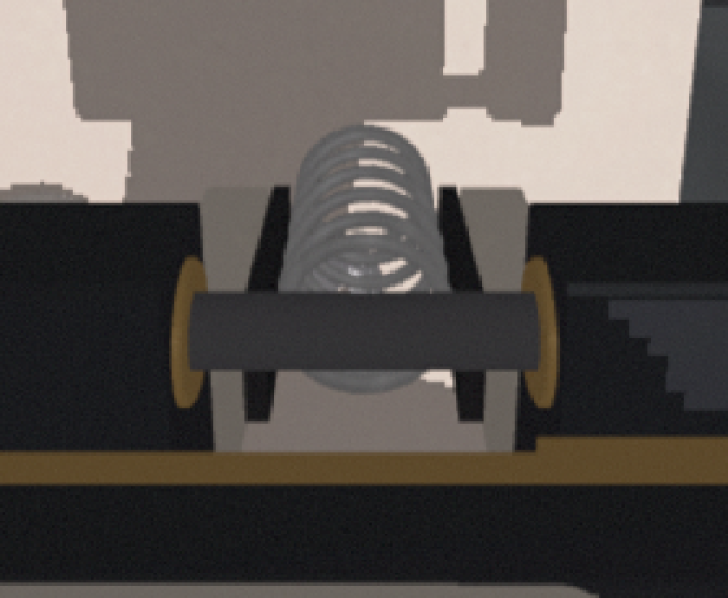

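The picture shows the spring held upright between the pads, with its lower end about 1 px left of the TCP axis. I project the rims to check its offset along tool x.

Run:
```python
from h import *
C=dict(np.load("w4.npz"))
p=np.array([.4518,-.2737,.1759]);M=R.from_euler('xyz',[-179.65,-.0975,-90.09],degrees=True)
t=np.linspace(0,2*np.pi,200)
for o in(-.0015,0,.0005):
    for d in(-.0272,.0278):
        P=np.array([proj(C,p+M.apply([o+.015*np.cos(a),.015*np.sin(a),d])) for a in t]);print(o,d,P.min(0).round(1),P.max(0).round(1))
for d in (.008,): print("tip edge",[proj(C,p+M.apply([x,.0146,d])).round(1) for x in(-.0095,.0095)])
```

```text
-0.0015 -0.0272 [239.4 273.9] [310.  335.6]
-0.0015 0.0278 [249.  228.8] [300.4 276.1]
0 -0.0272 [239.3 270.6] [310.1 332.7]
0 0.0278 [248.9 226.3] [300.4 273.8]
0.0005 -0.0272 [239.3 269.5] [310.1 331.7]
0.0005 0.0278 [248.9 225.5] [300.4 273.1]
tip edge [array([302. , 281.9]), array([302.9, 249. ])]
```

Call:
carry_out(
  targets=[
    [-0.094,-0.024,-0.005,0,0,0],
    [-0.094,-0.024,-0.005,0,0,0],
    [-0.094,-0.024,0,0,0,0],
    [-0.094,-0.024,0,0,0,0],
    [-0.094,-0.024,0,0,0,0],
  ],
)

```text
time_s: 7.42
tcp_pos: [0.5098, -0.0367, 0.1762]
eef_rot: [179.9, -0.0, -90.1]
contact_force: [1.3, -0.8, -0.6]
gripper_width: 0.0293
gripper_force: 12.0
```

Call:
carry_out(
  targets=[
    [-0.094,-0.024,0,0,0,0],
    [0,0,0,0,0,0],
    [0,0,0,0,0,0],
    [0,0,0,0,0,0],
  ],
)

```text
time_s: 7.92
tcp_pos: [0.5219, 0.0078, 0.177]
eef_rot: [179.9, -0.0, -90.2]
contact_force: [0.2, -0.8, -1.4]
gripper_width: 0.029
gripper_force: 12.0
```

Run:
```python
from h import *
st();plan([(.5237,.0103,.185,-90)])
im=r.capture("wrist");C=cam("wrist");cv2.imwrite("pics/w5.png",im[:,:,::-1]);np.savez("w5.npz",**C)
```

```text
{'time_s': 7.925, 'tcp_pos': [0.5219, 0.0078, 0.177], 'eef_rot': [179.931, -0.0224, -90.1804], 'contact_force': [0.2214, -0.81, -1.4387], 'moment': [0.0831, -0.0401, -0.0276], 'gripper_width': 0.029, 'gripper_force': 11.9999}
[[-0.005,-0.0035,-0.016,0.0012,-0.0004,-0.003]]
```

Call:
carry_out(
  targets=[
    [-0.005,-0.0035,0,0,0,0],
    [0,0,0.02,0,0,0],
    [0,0,0.015,0,0,0],
    [0,0,0,0,0,0],
    [0,0,0,0,0,0],
  ],
)

```text
time_s: 8.6
tcp_pos: [0.5243, 0.0112, 0.16]
eef_rot: [180.0, -0.0, -90.1]
contact_force: [0.5, 0.5, -0.3]
gripper_width: 0.0293
gripper_force: 12.0
```

Call:
carry_out(
  targets=[
    [0,0,0.01,0,0,0],
    [0,0,0.01,0,0,0],
    [0,0,0.01,0,0,0],
    [0,0,0.01,0,0,0],
  ],
)

```text
time_s: 9.1
tcp_pos: [0.5243, 0.0112, 0.1396]
eef_rot: [180.0, -0.0, -90.1]
contact_force: [0.1, 0.2, -0.1]
gripper_width: 0.029
gripper_force: 12.0
```

Call:
carry_out(
  targets=[
    [0.001,0.001,0.016,0,0,0],
    [0,0,0.016,0,0,0],
    [0,0,0.016,0,0,0],
    [0,0,0.014,0,0,0],
    [0,0,0,0,0,0],
  ],
)

```text
time_s: 9.72
tcp_pos: [0.5234, 0.0106, 0.1084]
eef_rot: [179.9, -0.0, -90.1]
contact_force: [-0.2, 0.6, -1.0]
gripper_width: 0.0294
gripper_force: 12.0
```

Call:
carry_out(
  targets=[
    [0,0,0.004,0,0,0],
    [0,0,0.004,0,0,0],
    [0,0,0,0,0,0],
  ],
)

```text
time_s: 10.1
tcp_pos: [0.5238, 0.0108, 0.105]
eef_rot: [180.0, 0.0, -90.1]
contact_force: [-0.3, -0.1, -0.7]
gripper_width: 0.0292
gripper_force: 12.0
```

Call:
carry_out(
  targets=[
    [0,0,0.003,0,0,0],
    [0,0,0.002,0,0,0],
    [0,0,0,0,0,0],
  ],
)

```text
time_s: 10.48
tcp_pos: [0.5238, 0.0107, 0.1026]
eef_rot: [180.0, -0.0, -90.1]
contact_force: [0.4, 0.5, -0.8]
gripper_width: 0.0289
gripper_force: 12.0
```

Call:
carry_out(
  targets=[
    [0,0,0.002,0,0,0],
    [0,0,0,0,0,0],
  ],
)

```text
time_s: 10.72
tcp_pos: [0.5239, 0.0107, 0.1016]
eef_rot: [-180.0, -0.0, -90.1]
contact_force: [-0.8, -1.0, 1.2]
gripper_width: 0.0293
gripper_force: 12.0
```

Call:
carry_out(
  targets=[
    [0,0,0,0,0,0],
    [0,0,0,0,0,0],
    [0,0,0,0,0,0],
    [0,0,0,0,0,0],
  ],
  hand=1,
)

```text
time_s: 11.22
tcp_pos: [0.5238, 0.0107, 0.1015]
eef_rot: [180.0, -0.0, -90.1]
contact_force: [-0.3, -0.8, 0.1]
gripper_width: 0.0636
gripper_force: 0.0
```

Call:
carry_out(
  targets=[
    [0,0,-0.05,0,0,0],
    [0,0,-0.08,0,0,0],
    [0,0,-0.08,0,0,0],
    [0,0,-0.057,0,0,0],
    [0,0,0,0,0,0],
  ],
)

```text
time_s: 11.85
tcp_pos: [0.5251, 0.0111, 0.2376]
eef_rot: [-179.7, 0.1, -90.1]
contact_force: [-0.4, 0.0, -0.6]
gripper_width: 0.0878
gripper_force: 0.0
```

Run:
```python
from h import *
st();C=cam("wrist");np.savez("w6.npz",**C)
im=r.capture("wrist");cv2.imwrite("pics/w6.png",im[:,:,::-1])
D=dict(np.load("w1.npz"));print("cap",atz(D,(249,198),.024),"ram",atz(D,(139,193),.04))
plan([(.467,-.168,.205,-90),(.467,-.168,.131,-90)])
```

```text
{'time_s': 11.85, 'tcp_pos': [0.5251, 0.0111, 0.2376], 'eef_rot': [-179.7316, 0.0777, -90.1054], 'contact_force': [-0.3877, 0.0401, -0.565], 'moment': [0.0776, -0.0065, -0.0153], 'gripper_width': 0.0878, 'gripper_force': 0.0}
cap [ 0.46653344 -0.16616007  0.024     ] ram [ 0.58247824 -0.17653789  0.04      ]
[[0.0895,0.0284,0.0153,-0.0005,0.0002,-0.0005],[0.0895,0.0285,0.0154,-0.0005,0.0002,-0.0005],[0.0895,0.0285,0.0154,-0.0005,0.0002,-0.0005],[0.0895,0.0285,0.0154,-0.0005,0.0002,-0.0005],[0,0,0.074,0,0,0.0]]
[[0,0,0.074,0,0,0.0]]
```

Call:
carry_out(
  targets=[
    [0.09,0.029,0.015,0,0,0],
    [0.09,0.029,0.015,0,0,0],
    [0.089,0.029,0.015,0,0,0],
    [0.089,0.029,0.015,0,0,0],
    [0,0,0.074,0,0,0],
  ],
)

```text
time_s: 12.52
tcp_pos: [0.4651, -0.1705, 0.1682]
eef_rot: [-179.9, -0.0, -90.3]
contact_force: [0.6, -0.1, -0.6]
gripper_width: 0.0879
gripper_force: 0.0
```

Call:
carry_out(
  targets=[
    [0,0,0.074,0,0,0],
    [0,0,0,0,0,0],
    [0,0,0,0,0,0],
  ],
)

```text
time_s: 12.9
tcp_pos: [0.466, -0.1682, 0.1317]
eef_rot: [-180.0, -0.0, -90.1]
contact_force: [0.2, -0.3, 0.7]
gripper_width: 0.0878
gripper_force: 0.0
```

Run:
```python
from h import *
st();C=cam("wrist");np.savez("w7.npz",**C)
im=r.capture("wrist");cv2.imwrite("pics/w7.png",im[:,:,::-1])
print(proj(C,(.4665,-.1665,.024)))
a=cv2.resize(im[150:270,205:345,::-1],None,fx=2.8,fy=2.8,interpolation=3)
b=cv2.resize(cv2.imread("pics/w6.png")[150:270,205:345],None,fx=2.8,fy=2.8,interpolation=3)
t=cv2.imread("pics/top0.png")[195:270,135:205];c=cv2.resize(t,None,fx=3.5,fy=3.5,interpolation=3)
o=np.zeros((600,784,3),np.uint8);o[:336,:392]=a;o[:336,392:]=b;o[336:336+262,:245]=c[:262]
cv2.imwrite("pics/c2.png",np.clip(o*1.6,0,255).astype(np.uint8))
```

```text
{'time_s': 12.9, 'tcp_pos': [0.466, -0.1682, 0.1317], 'eef_rot': [-179.9957, -0.0269, -90.079], 'contact_force': [0.1547, -0.2913, 0.6717], 'moment': [0.025, -0.0661, 0.0092], 'gripper_width': 0.0878, 'gripper_force': 0.0}
[273.92693181 213.29753687]
```

View pics/c2.png

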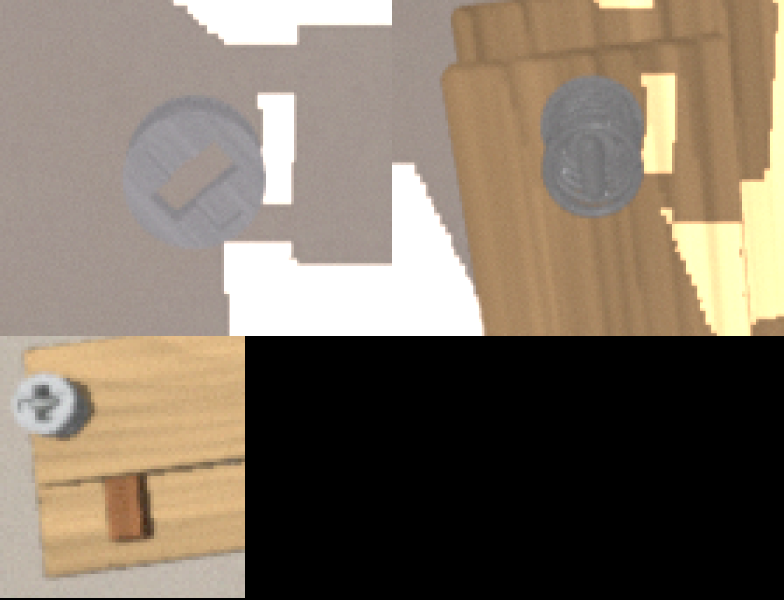

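The left crop shows the cap centred at px (274.0,214) with its slot running diagonally, and the right crop shows the spring concentric round the T-head. I measure the slot angle with code.

Run:
```python
from h import *
C=dict(np.load("w7.npz"));im=cv2.imread("pics/w7.png")
# rectify to top plane z=.024 at 0.2 mm/px; image axes: right=+world x? use u=x, v=-y... plain (x->cols, y->rows)
c=np.array([.4665,-.166]);n=240;s=.0002
src=np.float32([proj(C,(c[0]+dx,c[1]+dy,.024)) for dx,dy in[(-.024,-.024),(.024,-.024),(.024,.024),(-.024,.024)]])
H=cv2.getPerspectiveTransform(src,np.float32([(0,0),(n,0),(n,n),(0,n)]))
w=cv2.warpPerspective(im,H,(n,n),flags=cv2.INTER_CUBIC);g=cv2.GaussianBlur(cv2.cvtColor(w,6).astype(np.float32),(0,0),3)
gx=cv2.Sobel(g,5,1,0);gy=cv2.Sobel(g,5,0,1);yy,xx=np.mgrid[:n,:n];m=np.hypot(xx-n/2,yy-n/2)<80
mag=np.hypot(gx,gy)*m;th=(np.degrees(np.arctan2(gy,gx))+90)
h,_=np.histogram(th%180,bins=60,range=(0,180),weights=mag**2);print((h/h.max()*99).astype(int).tolist())
z=np.sum(mag**2*np.exp(4j*np.radians(th)));print("axes angle mod 90:",np.degrees(np.angle(z))/4)
# bright table patch through slot
hsv=w.astype(int);sat=hsv[...,2]-hsv[...,0];ms=((sat>12)&(np.hypot(xx-n/2,yy-n/2)<85)).astype(np.uint8)
k,l,stt,ct=cv2.connectedComponentsWithStats(ms)
for i in np.argsort(-stt[1:,4])[:2]+1:
    pts=np.argwhere(l==i)[:,::-1].astype(np.float32);print(stt[i,4],ct[i],cv2.minAreaRect(pts))
top=dict(K=0)
D=dict(np.load("w2.npz"))
T=cam("top");o=[]
for p in [(105,476),(142,474),(108,541),(152,538)]:
    px=(135+p[0]/3.5,195+(p[1]-336)/3.5);print("wedge",px,atz(T,px,.056).round(4))
```

```text
[11, 8, 9, 11, 10, 14, 18, 27, 42, 49, 71, 78, 84, 75, 94, 87, 52, 30, 25, 15, 11, 8, 6, 5, 5, 6, 6, 6, 7, 10, 10, 6, 9, 10, 12, 13, 16, 20, 20, 25, 33, 46, 54, 67, 99, 72, 62, 69, 42, 28, 21, 15, 15, 12, 11, 11, 9, 9, 11, 6]
axes angle mod 90: 41.089844
853 [144.61547479 139.50644783] ((143.4413604736328, 136.00343322753906), (42.02101516723633, 37.78569412231445), 41.633541107177734)
149 [110.75838926  94.06711409] ((109.33146667480469, 93.7303466796875), (11.471900939941406, 30.765552520751953), 84.5596694946289)
wedge (165.0, 235.0) [0.4552 0.1904 0.056 ]
wedge (175.57142857142856, 234.42857142857144) [0.4561 0.1638 0.056 ]
wedge (165.85714285714286, 253.57142857142856) [0.4084 0.1873 0.056 ]
wedge (178.42857142857144, 252.71428571428572) [0.4098 0.1559 0.056 ]
```

Run:
```python
from h import *
T=cam("top");im=cv2.imread("pics/top0.png")
def rect(C,im,x0,x1,y0,y1,z,s=.0005):
    q=[(x0,y0),(x1,y0),(x1,y1),(x0,y1)];w,h=int((x1-x0)/s),int((y1-y0)/s)
    H=cv2.getPerspectiveTransform(np.float32([proj(C,(*a,z)) for a in q]),np.float32([(0,0),(w,0),(w,h),(0,h)]))
    return cv2.warpPerspective(im,H,(w,h),flags=cv2.INTER_CUBIC)
def ang(w,name,sg=2):
    g=cv2.GaussianBlur(cv2.cvtColor(w,6).astype(np.float32),(0,0),sg)
    gx=cv2.Sobel(g,5,1,0);gy=cv2.Sobel(g,5,0,1);th=np.degrees(np.arctan2(gy,gx));mag=np.hypot(gx,gy)
    d=(th+45)%90-45
    m=(abs(d)<15)&(mag>np.percentile(mag,90));print(name,"yaw",np.average(d[m],weights=mag[m]))
ang(rect(T,im,.37,.60,-.06,.27,.05),"press all",4)
w2=cv2.imread("pics/w2.png");C=dict(np.load("w2.npz"))
ang(rect(C,w2,.49,.58,-.02,.025,.075),"w2 board")
ang(rect(T,im,.45,.53,.02,.19,.075),"grain")
print("leftcap",atz(T,(147,214.1),.125))
```

```text
press all yaw 2.7826242
w2 board yaw -0.41076407
grain yaw 3.460187
leftcap [0.50001333 0.21734427 0.125     ]
```

Call:
carry_out(
  targets=[
    [-0.0045,-0.001,0.06,0,0,0],
    [0,0,0.06,0,0,0],
    [0,0,0.06,0,0,0],
    [0,0,0.058,0,0,0],
    [0,0,0,0,0,0],
  ],
)

```text
time_s: 13.58
tcp_pos: [0.4656, -0.1657, 0.0117]
eef_rot: [179.9, -0.0, -90.1]
contact_force: [-0.1, -0.5, -0.6]
gripper_width: 0.0873
gripper_force: 0.0
```

Call:
carry_out(
  targets=[
    [0,0,0,0,0,0],
    [0,0,0,0,0,0],
    [0,0,0,0,0,0],
    [0,0,0,0,0,0],
    [0,0,0,0,0,0],
  ],
  hand=0,
  squeeze=40,
)

```text
time_s: 14.2
tcp_pos: [0.466, -0.1659, 0.0123]
eef_rot: [-180.0, 0.0, -90.1]
contact_force: [0.3, 0.7, 0.7]
gripper_width: 0.0435
gripper_force: 0.4
```

Call:
carry_out(
  targets=[
    [0,0,0,0,0,0],
    [0,0,0,0,0,0],
  ],
)

```text
time_s: 14.45
tcp_pos: [0.466, -0.1659, 0.0121]
eef_rot: [-180.0, -0.0, -90.1]
contact_force: [1.1, 0.6, 2.1]
gripper_width: 0.0414
gripper_force: 40.0
```

Run:
```python
from h import *
T=cam("top")
for a,b,z in[((47,307),(427,254),.02),((38,217),(392,171),.075),((25,82),(378,37),.075)]:
    P=[atz(T,(135+q[0]/3.47,175+q[1]/3.47),z) for q in(a,b)];d=P[0]-P[1];print(P[0].round(4),P[1].round(4),np.degrees(np.arctan2(-d[0],d[1])))
d=np.array([.500,.2173])-[.5238,.0102];print(np.degrees(np.arctan2(-d[0],d[1])),np.linalg.norm(d))
C=dict(np.load("w2.npz"))
for a,b,z in[((163,210),(228,590),.075),((180,125),(188,190),.02)]:
    P=[atz(C,(170+q[0]/3.75,130+q[1]/3.75),z) for q in(a,b)];d=P[1]-P[0];print(P[0].round(4),P[1].round(4),np.degrees(np.arctan2(-d[0],d[1])))
plan([(.466,-.166,.16,-90)]); 
plan([(.466,-.166,.19,-90),(.524,.0105,.19,-36)],np.array([.466,-.166,.19]),R.from_euler('xyz',[180,0,-90],degrees=True))
```

```text
[0.3856 0.24   0.02  ] [ 0.4183 -0.0438  0.02  ] 6.576387666872351
[0.4483 0.2327 0.075 ] [ 0.4758 -0.0207  0.075 ] 6.196915833725831
[0.5466 0.2447 0.075 ] [ 0.5749 -0.0117  0.075 ] 6.302040209531842
6.555691092355813 0.20846306627314107
[ 0.5743 -0.0061  0.075 ] [0.5619 0.1024 0.075 ] 6.490933247253826
[ 0.5782 -0.0195  0.02  ] [ 5.768e-01 -2.000e-04  2.000e-02] 4.185099763154647
[[0.0001,0,-0.0986,0,0,-0.0006],[0.0001,0,-0.0986,0,0,-0.0006],[0.0001,0,-0.0986,0,0,-0.0006]]
[[0,0,0,0,0,0.0],[-0.0588,-0.0193,0,0,0,-0.15],[-0.0551,-0.0283,0,0,0,-0.15],[-0.05,-0.0366,0,0,0,-0.15],[-0.0436,-0.0439,0,0,0,-0.15]]
[[-0.0362,-0.0502,0,0,0,-0.15],[-0.0279,-0.0553,0,0,0,-0.15]]
```

Press yaw comes out at 6.4° from five edges and the post pair, and the post spacing of 0.2085 agrees with 0.210. The cap's slot therefore has to turn +55.4°, giving tool yaw -34.6.

Call:
carry_out(
  targets=[
    [0,0,-0.06,0,0,0],
    [0,0,-0.1,0,0,0],
    [0,0,-0.1,0,0,0],
    [0,0,-0.1,0,0,0],
    [-0.0588,-0.0193,0,0,0,-0.154],
  ],
)

```text
time_s: 15.08
tcp_pos: [0.4776, -0.1372, 0.1962]
eef_rot: [-179.6, -0.1, -80.8]
contact_force: [0.0, 0.0, -1.8]
gripper_width: 0.0414
gripper_force: 40.0
```

Call:
carry_out(
  targets=[
    [-0.055,-0.0283,0,0,0,-0.154],
    [-0.05,-0.0366,0,0,0,-0.154],
    [-0.0436,-0.044,0,0,0,-0.154],
    [-0.036,-0.05,0,0,0,-0.154],
    [-0.028,-0.0553,0,0,0,-0.154],
  ],
)

```text
time_s: 15.7
tcp_pos: [0.5224, 0.0119, 0.1918]
eef_rot: [180.0, 0.0, -34.4]
contact_force: [0.3, 1.1, -1.1]
gripper_width: 0.0412
gripper_force: 40.0
```

Call:
carry_out(
  targets=[
    [0,0,0,0,0,0],
    [0,0,0,0,0,0],
    [0,0,0,0,0,0],
  ],
)

```text
time_s: 16.08
tcp_pos: [0.5221, 0.0103, 0.192]
eef_rot: [180.0, 0.0, -34.8]
contact_force: [-0.6, -0.0, -0.0]
gripper_width: 0.0409
gripper_force: 40.0
```

Run:
```python
from h import *
st();plan([(.5238,.0105,.15,-34.6)]);C=cam("wrist");im=r.capture("wrist");cv2.imwrite("pics/w8.png",im[:,:,::-1])
```

```text
{'time_s': 16.075, 'tcp_pos': [0.5221, 0.0103, 0.192], 'eef_rot': [179.9831, 0.0144, -34.7697], 'contact_force': [-0.5675, -0.0329, -0.0459], 'moment': [-0.0515, 0.0964, -0.0248], 'gripper_width': 0.0409, 'gripper_force': 39.9999}
[[0.0026,-0.0023,0.0839,0.0003,0.0002,-0.0028]]
```

Call:
carry_out(
  targets=[
    [0.0026,-0.0023,0.04,0,0,0],
    [0,0,0.04,0,0,0],
    [0,0,0,0,0,0],
    [0,0,0,0,0,0],
  ],
)

```text
time_s: 16.62
tcp_pos: [0.5246, 0.0109, 0.1528]
eef_rot: [-180.0, -0.0, -34.7]
contact_force: [-0.3, -0.5, -0.2]
gripper_width: 0.0413
gripper_force: 40.0
```

Call:
carry_out(
  targets=[
    [0,0,0.012,0,0,0],
    [0,0,0.012,0,0,0],
    [0,0,0.01,0,0,0],
    [0,0,0,0,0,0],
  ],
)

```text
time_s: 17.12
tcp_pos: [0.5239, 0.011, 0.1345]
eef_rot: [180.0, 0.0, -34.7]
contact_force: [-0.6, -0.1, 0.5]
gripper_width: 0.0412
gripper_force: 40.0
```

Call:
carry_out(
  targets=[
    [0,0.001,0.006,0,0,0],
    [0,0,0.006,0,0,0],
    [0,0,0.004,0,0,0],
    [0,0,0,0,0,0],
  ],
)

```text
time_s: 17.62
tcp_pos: [0.5238, 0.0107, 0.1269]
eef_rot: [180.0, 0.0, -34.7]
contact_force: [0.5, -0.7, -0.1]
gripper_width: 0.0415
gripper_force: 40.0
```

Call:
carry_out(
  targets=[
    [0,0,0.005,0,0,0],
    [0,0,0.005,0,0,0],
    [0,0,0,0,0,0],
  ],
)

```text
time_s: 18.0
tcp_pos: [0.524, 0.0107, 0.122]
eef_rot: [180.0, -0.0, -34.7]
contact_force: [-0.5, 0.1, 1.4]
gripper_width: 0.0411
gripper_force: 40.0
```

Call:
carry_out(
  targets=[
    [0,0,0.005,0,0,0],
    [0,0,0.005,0,0,0],
    [0,0,0.005,0,0,0],
    [0,0,0,0,0,0],
  ],
)

```text
time_s: 18.5
tcp_pos: [0.5241, 0.0107, 0.1146]
eef_rot: [-180.0, -0.0, -34.7]
contact_force: [0.6, 1.0, 3.5]
gripper_width: 0.0413
gripper_force: 40.0
```

Call:
carry_out(
  targets=[
    [0,0,0.005,0,0,0],
    [0,0,0.005,0,0,0],
    [0,0,0.005,0,0,0],
    [0,0,0.004,0,0,0],
    [0,0,0,0,0,0],
  ],
)

```text
time_s: 19.12
tcp_pos: [0.5244, 0.0107, 0.1056]
eef_rot: [-180.0, -0.0, -34.7]
contact_force: [-1.4, 0.1, 9.2]
gripper_width: 0.0417
gripper_force: 40.0
```

Call:
carry_out(
  targets=[
    [0,0,0,0,0,0.15],
    [0,0,0,0,0,0.15],
    [0,0,0,0,0,0.15],
    [0,0,0,0,0,0],
  ],
)

```text
time_s: 19.62
tcp_pos: [0.5253, 0.0106, 0.1062]
eef_rot: [-179.9, -0.1, -61.8]
contact_force: [1.2, -2.6, 8.4]
gripper_width: 0.0414
gripper_force: 40.0
```

```bash
python3 -c "
from h import *
st()"
```

```text
{'time_s': 19.625, 'tcp_pos': [0.5253, 0.0106, 0.1062], 'eef_rot': [-179.8625, -0.0827, -61.7666], 'contact_force': [1.1808, -2.6158, 8.3822], 'moment': [-0.7788, -0.479, -0.0414], 'gripper_width': 0.0414, 'gripper_force': 40.0029}
```

Call:
carry_out(
  targets=[
    [-0.001,0.002,0.001,0,0,0.15],
    [0,0,0,0,0,0.15],
    [0,0,0,0,0,0.15],
    [0,0,0,0,0,0.15],
    [0,0,0,0,0,0],
  ],
)

```text
time_s: 20.25
tcp_pos: [0.5246, 0.0109, 0.1059]
eef_rot: [-179.8, 0.0, -97.8]
contact_force: [1.3, -1.3, 7.2]
gripper_width: 0.0412
gripper_force: 40.0
```

Call:
carry_out(
  targets=[
    [0,0,0,0,0,0.15],
    [0,0,0,0,0,0.15],
    [0,0,0,0,0,0.15],
    [0,0,0,0,0,0],
    [0,0,0,0,0,0],
  ],
)

```text
time_s: 20.88
tcp_pos: [0.5247, 0.0109, 0.1059]
eef_rot: [-179.8, 0.1, -124.6]
contact_force: [1.9, -1.3, 8.6]
gripper_width: 0.0411
gripper_force: 40.0
```

```bash
python3 -c "
from h import *
st()"
```

```text
{'time_s': 20.875, 'tcp_pos': [0.5247, 0.0109, 0.1059], 'eef_rot': [-179.8289, 0.1431, -124.6355], 'contact_force': [1.8838, -1.3361, 8.6251], 'moment': [-0.4254, -0.9601, 0.0079], 'gripper_width': 0.0411, 'gripper_force': 40.002}
```

Call:
carry_out(
  targets=[
    [0,0,-0.005,0,0,0],
    [0,0,-0.004,0,0,0],
    [0,0,-0.003,0,0,0],
    [0,0,0,0,0,0],
  ],
)

```text
time_s: 21.38
tcp_pos: [0.5244, 0.0109, 0.1116]
eef_rot: [-179.9, 0.1, -124.6]
contact_force: [1.8, -0.7, 5.1]
gripper_width: 0.0414
gripper_force: 40.0
```

Call:
carry_out(
  targets=[
    [0,0,-0.002,0,0,0],
    [0,0,-0.001,0,0,0],
    [0,0,0,0,0,0],
  ],
)

```text
time_s: 21.75
tcp_pos: [0.5242, 0.0109, 0.1129]
eef_rot: [-179.9, 0.1, -124.6]
contact_force: [2.3, -0.4, 5.0]
gripper_width: 0.0417
gripper_force: 40.0
```

Call:
carry_out(
  targets=[
    [0,0,-0.001,0,0,0],
    [0,0,-0.001,0,0,0],
    [0,0,0,0,0,0],
  ],
)

```text
time_s: 22.12
tcp_pos: [0.5238, 0.0109, 0.1135]
eef_rot: [-179.9, 0.1, -124.7]
contact_force: [4.1, -1.9, 5.2]
gripper_width: 0.0415
gripper_force: 40.0
```

```bash
python3 -c "
from h import *
st()"
```

```text
{'time_s': 22.125, 'tcp_pos': [0.5238, 0.0109, 0.1135], 'eef_rot': [-179.9194, 0.0776, -124.658], 'contact_force': [4.1213, -1.949, 5.185], 'moment': [-0.2619, -1.571, -0.009], 'gripper_width': 0.0415, 'gripper_force': 40.0012}
```

Call:
carry_out(
  targets=[
    [-0.001,-0.0016,0,0,0,0],
    [0,0,0,0,0,0],
  ],
)

```text
time_s: 22.38
tcp_pos: [0.524, 0.0107, 0.1132]
eef_rot: [-180.0, 0.0, -124.7]
contact_force: [2.5, -1.1, 5.7]
gripper_width: 0.0415
gripper_force: 40.0
```

Call:
carry_out(
  targets=[
    [0,0,-0.001,0,0,0],
    [0,0,0,0,0,0],
  ],
)

```text
time_s: 22.62
tcp_pos: [0.5239, 0.0107, 0.1136]
eef_rot: [-180.0, 0.0, -124.7]
contact_force: [3.9, 0.2, 2.9]
gripper_width: 0.0415
gripper_force: 40.0
```

```bash
python3 -c "
from h import *
st()"
```

```text
{'time_s': 22.625, 'tcp_pos': [0.5239, 0.0107, 0.1136], 'eef_rot': [-179.9894, 0.0152, -124.6756], 'contact_force': [3.8799, 0.1888, 2.8942], 'moment': [-0.1188, -1.4346, -0.0692], 'gripper_width': 0.0415, 'gripper_force': 40.0009}
```

The vertical force is falling at the locked height (cap top 0.1256 against 0.125 expected), so the T-head is in the groove. I release and check.

Call:
carry_out(
  targets=[
    [0,0,-0.001,0,0,0],
    [0,0,0,0,0,0],
  ],
)

```text
time_s: 22.88
tcp_pos: [0.5238, 0.0107, 0.1138]
eef_rot: [180.0, 0.0, -124.7]
contact_force: [5.7, -0.5, -0.2]
gripper_width: 0.0411
gripper_force: 40.0
```

Call:
carry_out(
  targets=[
    [0,0,0,0,0,0],
    [0,0,0,0,0,0],
    [0,0,0,0,0,0],
    [0,0,0,0,0,0],
  ],
  hand=1,
)

```text
time_s: 23.38
tcp_pos: [0.5233, 0.0105, 0.1138]
eef_rot: [180.0, -0.0, -124.7]
contact_force: [0.2, 0.6, -0.1]
gripper_width: 0.076
gripper_force: 0.0
```

Call:
carry_out(
  targets=[
    [0,0,-0.05,0,0,0],
    [0,0,-0.07,0,0,0],
    [0,0,-0.07,0,0,0],
    [0,0,-0.055,0,0,0],
    [0,0,0,0,0,0],
  ],
)

```text
time_s: 24.0
tcp_pos: [0.5247, 0.0109, 0.2388]
eef_rot: [-179.9, 0.2, -124.7]
contact_force: [0.9, 1.1, -1.2]
gripper_width: 0.088
gripper_force: 0.0
```

Run:
```python
from h import *
st();C=cam("wrist");im=r.capture("wrist")
print(proj(C,(.5238,.0105,.125)))
x,y=proj(C,(.5238,.0105,.125)).astype(int)
a=cv2.resize(im[y-60:y+60,x-70:x+70,::-1],None,fx=2.8,fy=2.8,interpolation=3)
S=r.capture("scene")[140:240,150:290,::-1];b=cv2.resize(S,None,fx=2.8,fy=2.8,interpolation=3)
T=r.capture("top")[170:275,130:265,::-1];c=cv2.resize(T,None,fx=2.4,fy=2.4,interpolation=3)
o=np.zeros((600,784,3),np.uint8);o[:336,:392]=a;o[:280,392:]=b;o[340:592,:324]=c
cv2.imwrite("pics/c3.png",np.clip(o*1.5,0,255).astype(np.uint8))
```

```text
{'time_s': 24.0, 'tcp_pos': [0.5247, 0.0109, 0.2388], 'eef_rot': [-179.8525, 0.1892, -124.6639], 'contact_force': [0.944, 1.114, -1.1529], 'moment': [0.1535, -0.1154, -0.0002], 'gripper_width': 0.088, 'gripper_force': 0.0}
[274.91081757 207.92758859]
```

View pics/c3.png

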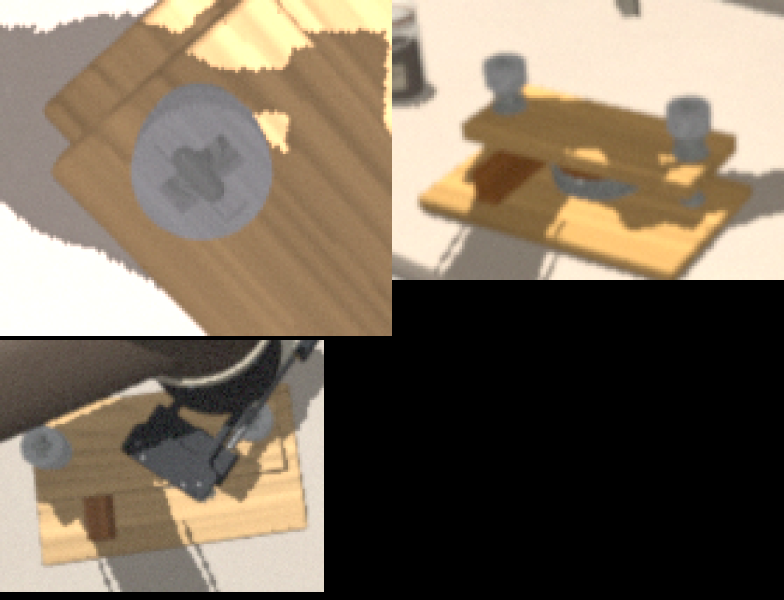

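The picture shows the T-bar (178,158)–(220,200) lying across the slot in the groove, the cap level, and both caps at equal height. The right post is locked. I move over the wedge with the tool yaw at -173.6.

Run:
```python
from h import *
plan([(.433,.177,.2,-173.6),(.433,.177,.163,-173.6)],step=.045,dturn=8)
```

```text
[[-0.0245,0.0482,0.0102,0.0001,-0.0002,0.1165],[-0.0184,0.0508,0.0102,0.0001,-0.0002,0.1165],[-0.0121,0.0527,0.0102,0.0001,-0.0002,0.1165],[-0.0056,0.0538,0.0102,0.0001,-0.0002,0.1165],[0.001,0.0541,0.0102,0.0001,-0.0002,0.1165]]
[[0.0076,0.0535,0.0102,0.0001,-0.0002,0.1165],[0.014,0.0522,0.0102,0.0001,-0.0002,0.1165],[0,0,0.074,0,0,0.0]]
```

Call:
carry_out(
  targets=[
    [-0.0245,0.048,0.01,0,0,0.1165],
    [-0.0184,0.051,0.01,0,0,0.1165],
    [-0.012,0.0527,0.01,0,0,0.1165],
    [-0.0056,0.054,0.01,0,0,0.1165],
    [0.001,0.054,0.01,0,0,0.1165],
  ],
)

```text
time_s: 24.78
tcp_pos: [0.4583, 0.1299, 0.2102]
eef_rot: [-180.0, -0.1, -159.9]
contact_force: [-0.2, 1.1, 0.5]
gripper_width: 0.0877
gripper_force: 0.0
```

Call:
carry_out(
  targets=[
    [0.0076,0.0535,0.01,0,0,0.1165],
    [0.014,0.052,0.01,0,0,0.1165],
    [0,0,0.074,0,0,0],
    [0,0,0,0,0,0],
    [0,0,0,0,0,0],
  ],
)

```text
time_s: 25.4
tcp_pos: [0.4339, 0.1768, 0.165]
eef_rot: [-179.9, -0.0, -173.6]
contact_force: [0.2, 0.6, 0.8]
gripper_width: 0.0878
gripper_force: 0.0
```

```bash
cat > wd.py <<'E'
from h import *
def wedge(z=.056):
    C=cam("wrist");im=r.capture("wrist");cv2.imwrite("pics/wd.png",im[:,:,::-1])
    hsv=cv2.cvtColor(im,cv2.COLOR_RGB2HSV);return C,im,hsv
E
python3 - <<'E'
from wd import *
st();C,im,hsv=wedge()
yaw=np.radians(6.4);u=np.array([np.cos(yaw),np.sin(yaw)]);v=np.array([-u[1],u[0]]);O=np.array([.4823,.1113])
# sample a press-aligned rectified patch at z=.056: rows press x, cols press y
s=.001;xs=np.arange(-.09,-.01,s);ys=np.arange(.03,.115,s)
q=[(xs[0],ys[0]),(xs[-1],ys[0]),(xs[-1],ys[-1]),(xs[0],ys[-1])]
H=cv2.getPerspectiveTransform(np.float32([proj(C,(*(O+a*u+b*v),.056)) for a,b in q]),np.float32([(0,0),(0,len(xs)-1),(len(ys)-1,len(xs)-1),(len(ys)-1,0)]))
w=cv2.warpPerspective(hsv,H,(len(ys),len(xs)))
for i in range(0,80,5): print(round(xs[i],3),"H",w[i,::4,0].tolist(),"V",w[i,::4,2].tolist())
print(np.round(ys[::4]*1000).astype(int).tolist())
E
```

```text
{'time_s': 25.4, 'tcp_pos': [0.4339, 0.1768, 0.165], 'eef_rot': [-179.9488, -0.0171, -173.5946], 'contact_force': [0.2335, 0.5881, 0.7704], 'moment': [0.0563, -0.1949, 0.0155], 'gripper_width': 0.0878, 'gripper_force': 0.0}
-0.09 H [10, 11, 11, 10, 10, 11, 12, 11, 11, 12, 12, 10, 10, 11, 11, 9, 11, 12, 12, 9, 11, 10] V [206, 207, 207, 207, 206, 207, 205, 206, 207, 207, 205, 200, 204, 204, 172, 110, 108, 108, 108, 108, 106, 109]
-0.085 H [16, 16, 16, 16, 16, 16, 16, 16, 16, 16, 16, 16, 16, 15, 16, 16, 16, 16, 15, 15, 16, 17] V [183, 183, 184, 184, 185, 186, 184, 185, 186, 185, 186, 187, 187, 134, 100, 102, 101, 101, 102, 101, 102, 100]
-0.08 H [16, 16, 16, 16, 16, 16, 16, 16, 16, 16, 16, 15, 15, 15, 16, 16, 16, 15, 15, 16, 15, 16] V [205, 204, 205, 207, 206, 205, 206, 206, 206, 208, 209, 207, 105, 105, 105, 106, 105, 106, 107, 105, 104, 105]
-0.075 H [16, 15, 16, 16, 16, 16, 16, 15, 15, 15, 15, 15, 16, 15, 15, 15, 16, 15, 16, 16, 16, 16] V [207, 208, 209, 209, 209, 209, 209, 210, 210, 211, 155, 106, 105, 106, 107, 105, 105, 105, 105, 105, 105, 104]
-0.07 H [16, 16, 16, 16, 16, 16, 16,
[... 1789 characters left out ...]
2, 114, 112]
-0.025 H [16, 15, 16, 16, 16, 15, 16, 16, 14, 12, 11, 12, 12, 12, 14, 16, 16, 15, 16, 16, 16, 15] V [106, 109, 110, 109, 110, 111, 111, 111, 91, 91, 85, 83, 84, 90, 102, 112, 111, 111, 114, 112, 113, 113]
-0.02 H [51, 12, 16, 15, 15, 15, 14, 15, 14, 12, 13, 13, 13, 14, 15, 16, 16, 16, 15, 16, 16, 16] V [81, 82, 107, 107, 106, 107, 107, 107, 90, 90, 88, 85, 86, 90, 96, 104, 103, 105, 103, 105, 104, 104]
-0.015 H [16, 16, 17, 15, 15, 16, 15, 15, 15, 16, 16, 15, 15, 16, 17, 16, 16, 16, 15, 16, 15, 15] V [97, 97, 96, 96, 97, 96, 97, 97, 97, 96, 95, 97, 96, 96, 99, 97, 97, 97, 98, 96, 98, 97]
[30, 34, 38, 42, 46, 50, 54, 58, 62, 66, 70, 74, 78, 82, 86, 90, 94, 98, 102, 106, 110, 114]
```

Segmentation puts the wedge at press y = 61.5–85.5 mm (centre 73.5), tail end near x = -66, parallel to the press, as expected. I descend and grip it.

Call:
carry_out(
  targets=[
    [0.0024,0.006,0.06,0,0,0],
    [0,0,0.08,0,0,0],
    [0,0,0.07,0,0,0],
    [0,0,0.05,0,0,0],
    [0,0,0,0,0,0],
  ],
  hand=0.8,
)

```text
time_s: 26.08
tcp_pos: [0.4319, 0.1792, 0.034]
eef_rot: [-179.9, -0.1, -173.6]
contact_force: [-0.9, -1.4, 0.2]
gripper_width: 0.0704
gripper_force: 0.0
```

Call:
carry_out(
  targets=[
    [0,0,0,0,0,0],
    [0,0,0,0,0,0],
    [0,0,0,0,0,0],
    [0,0,0,0,0,0],
    [0,0,0,0,0,0],
  ],
  hand=0,
  squeeze=55,
)

```text
time_s: 26.7
tcp_pos: [0.4321, 0.1798, 0.0347]
eef_rot: [-180.0, 0.0, -173.6]
contact_force: [2.4, -8.2, 1.6]
gripper_width: 0.0256
gripper_force: 5.0
```

Call:
carry_out(
  targets=[
    [0,0,0,0,0,0],
    [0,0,0,0,0,0],
    [0,0,0,0,0,0],
  ],
)

```text
time_s: 27.08
tcp_pos: [0.4321, 0.1794, 0.0347]
eef_rot: [-180.0, -0.0, -173.6]
contact_force: [1.3, -3.4, 6.2]
gripper_width: 0.0234
gripper_force: 55.0
```

```bash
python3 -c "
from h import *
st()"
```

```text
{'time_s': 27.075, 'tcp_pos': [0.4321, 0.1794, 0.0347], 'eef_rot': [-179.9574, -0.0155, -173.5966], 'contact_force': [1.2657, -3.4499, 6.2305], 'moment': [-1.6303, -0.4754, 0.0585], 'gripper_width': 0.0234, 'gripper_force': 55.0013}
```

Call:
carry_out(
  targets=[
    [0.002,0,0,0,0,0],
    [0.002,0,0,0,0,0],
    [0.002,0,0,0,0,0],
    [0.002,0,0,0,0,0],
    [0.002,0,0,0,0,0],
  ],
)

```text
time_s: 27.7
tcp_pos: [0.429, 0.1806, 0.0348]
eef_rot: [179.9, 0.2, -173.6]
contact_force: [9.3, -0.8, -6.8]
gripper_width: 0.0235
gripper_force: 55.0
```

Call:
carry_out(
  targets=[
    [0.002,0,0,0,0,0],
    [0.002,0,0,0,0,0],
    [0.002,0,0,0,0,0],
    [0.002,0,0,0,0,0],
    [0.002,0,0,0,0,0],
  ],
)

```text
time_s: 28.32
tcp_pos: [0.4241, 0.1804, 0.0348]
eef_rot: [179.9, 0.2, -173.6]
contact_force: [8.7, 0.8, -7.4]
gripper_width: 0.0238
gripper_force: 55.0
```

Call:
carry_out(
  targets=[
    [0.002,0,0,0,0,0],
    [0.002,0,0,0,0,0],
    [0.002,0,0,0,0,0],
    [0.002,0,0,0,0,0],
    [0.002,0,0,0,0,0],
  ],
)

```text
time_s: 28.95
tcp_pos: [0.419, 0.1798, 0.0348]
eef_rot: [179.9, 0.2, -173.6]
contact_force: [7.7, -0.0, -6.8]
gripper_width: 0.0237
gripper_force: 55.0
```

Call:
carry_out(
  targets=[
    [0.002,0,0,0,0,0],
    [0.002,0,0,0,0,0],
    [0.002,0,0,0,0,0],
    [0.002,0,0,0,0,0],
    [0.002,0,0,0,0,0],
  ],
)

```text
time_s: 29.58
tcp_pos: [0.4138, 0.1792, 0.0348]
eef_rot: [179.9, 0.2, -173.6]
contact_force: [8.5, 0.8, -5.7]
gripper_width: 0.0234
gripper_force: 55.0
```

Call:
carry_out(
  targets=[
    [0.002,0,0,0,0,0],
    [0.002,0,0,0,0,0],
    [0.002,0,0,0,0,0],
    [0.002,0,0,0,0,0],
    [0.002,0,0,0,0,0],
  ],
)

```text
time_s: 30.2
tcp_pos: [0.4088, 0.1785, 0.0348]
eef_rot: [179.9, 0.2, -173.6]
contact_force: [7.2, 0.3, -5.8]
gripper_width: 0.0237
gripper_force: 55.0
```

Call:
carry_out(
  targets=[
    [0.002,0,0,0,0,0],
    [0.002,0,0,0,0,0],
    [0.002,0,0,0,0,0],
    [0.002,0,0,0,0,0],
    [0.002,0,0,0,0,0],
  ],
)

```text
time_s: 30.82
tcp_pos: [0.4025, 0.1768, 0.0347]
eef_rot: [180.0, 0.0, -173.6]
contact_force: [2.2, -0.7, 2.3]
gripper_width: 0.0236
gripper_force: 55.0
```

The force fell away after 28 mm, so the board is seated on the mould. I draw the wedge clear.

Call:
carry_out(
  targets=[
    [0.01,0,0,0,0,0],
    [0.014,0,0,0,0,0],
    [0.014,0,0,0,0,0],
    [0.014,0,0,0,0,0],
    [0,0,0,0,0,0],
  ],
)

```text
time_s: 31.45
tcp_pos: [0.3754, 0.1734, 0.0347]
eef_rot: [-180.0, -0.0, -173.6]
contact_force: [-5.7, 2.7, 10.1]
gripper_width: 0.0237
gripper_force: 55.0
```

Call:
carry_out(
  targets=[
    [0.014,0,0,0,0,0],
    [0.014,0,0,0,0,0],
    [0.014,0,0,0,0,0],
    [0.01,0,0,0,0,0],
    [0,0,0,0,0,0],
  ],
)

```text
time_s: 32.08
tcp_pos: [0.3497, 0.1704, 0.0346]
eef_rot: [-180.0, -0.1, -173.6]
contact_force: [-5.2, 2.4, 9.0]
gripper_width: 0.0234
gripper_force: 55.0
```

```bash
python3 -c "
from h import *
st();print(r.get_state()['joints'])"
```

```text
{'time_s': 32.075, 'tcp_pos': [0.3497, 0.1704, 0.0346], 'eef_rot': [-179.9827, -0.0505, -173.5944], 'contact_force': [-5.1867, 2.3935, 8.9857], 'moment': [0.8346, 1.4586, 0.1379], 'gripper_width': 0.0234, 'gripper_force': 55.005}
[ 5.54821797e+01  8.34700578e+00 -4.87744014e+01 -4.93996529e-02
 -3.29247868e+01 -1.39035116e+02]
```

Call:
carry_out(
  targets=[
    [0,0,-0.01,0,0,0],
    [0,0,-0.02,0,0,0],
    [0,0,-0.04,0,0,0],
    [0,0,-0.06,0,0,0],
    [0,0,0,0,0,0],
  ],
)

```text
time_s: 32.7
tcp_pos: [0.3514, 0.1715, 0.1016]
eef_rot: [179.8, 0.2, -173.6]
contact_force: [-0.3, 0.2, -0.8]
gripper_width: 0.0238
gripper_force: 55.0
```

Run:
```python
from h import *
st();print(np.round(r.get_state()['joints'],1))
plan([(.37,.17,.19,-173.6),(.44,.14,.19,-173.6),(.44,-.115,.19,-173.6)],step=.045)
```

```text
{'time_s': 32.7, 'tcp_pos': [0.3514, 0.1715, 0.1016], 'eef_rot': [179.836, 0.1537, -173.6114], 'contact_force': [-0.2791, 0.2416, -0.7656], 'moment': [-0.0011, -0.1739, -0.0039], 'gripper_width': 0.0238, 'gripper_force': 54.9986}
[  55.4    1.2  -44.     0.   -44.6 -139. ]
[[-0.0124,-0.0022,-0.0589,0.0009,0.0009,-0.0001],[-0.0123,-0.0023,-0.0589,0.0009,0.0009,-0.0001],[-0.0123,-0.0024,-0.0589,0.0009,0.0009,-0.0001],[-0.0662,-0.0376,0,0,0,0.0],[-0.0662,-0.0376,0,0,0,0.0]]
[[0.0095,-0.0845,0,0,0,0.0],[0.0095,-0.0845,0,0,0,0.0],[0.0095,-0.0845,0,0,0,0.0],[0.0095,-0.0845,0,0,0,0.0],[0.0095,-0.0845,0,0,0,0.0]]
[[0.0095,-0.0845,0,0,0,0.0]]
```

Call:
carry_out(
  targets=[
    [-0.012,-0.002,-0.059,0,0,0],
    [-0.012,-0.002,-0.059,0,0,0],
    [-0.012,-0.002,-0.059,0,0,0],
    [-0.066,-0.037,0,0,0,0],
    [-0.066,-0.037,0,0,0,0],
  ],
)

```text
time_s: 33.33
tcp_pos: [0.439, 0.1399, 0.1882]
eef_rot: [180.0, 0.0, -173.6]
contact_force: [-0.2, 0.9, -0.7]
gripper_width: 0.0238
gripper_force: 55.0
```

Call:
carry_out(
  targets=[
    [0.0095,-0.0845,0,0,0,0],
    [0.0095,-0.0845,0,0,0,0],
    [0.0095,-0.0845,0,0,0,0],
    [0.0095,-0.0845,0,0,0,0],
    [0.0095,-0.0845,0,0,0,0],
  ],
)

```text
time_s: 33.95
tcp_pos: [0.4376, -0.0737, 0.1875]
eef_rot: [180.0, -0.1, -173.6]
contact_force: [1.2, 0.1, -0.3]
gripper_width: 0.0238
gripper_force: 55.0
```

Call:
carry_out(
  targets=[
    [0.0095,-0.0845,0,0,0,0],
    [0,0,0.07,0,0,0],
    [0,0,0.08,0,0,0],
    [0,0,0.08,0,0,0],
    [0,0,0.06,0,0,0],
  ],
)

```text
time_s: 34.58
tcp_pos: [0.437, -0.1151, 0.0411]
eef_rot: [180.0, -0.1, -173.7]
contact_force: [0.2, -0.4, -0.9]
gripper_width: 0.0239
gripper_force: 55.0
```

Call:
carry_out(
  targets=[
    [0,0,0.03,0,0,0],
    [0,0,0,0,0,0],
    [0,0,0,0,0,0],
  ],
)

```text
time_s: 34.95
tcp_pos: [0.4386, -0.1148, 0.0284]
eef_rot: [-180.0, 0.0, -173.6]
contact_force: [0.3, -0.7, 0.1]
gripper_width: 0.0232
gripper_force: 55.0
```

Call:
carry_out(
  targets=[
    [0,0,0.012,0,0,0],
    [0,0,0.008,0,0,0],
    [0,0,0.003,0,0,0],
    [0,0,0,0,0,0],
  ],
)

```text
time_s: 35.45
tcp_pos: [0.4384, -0.1148, 0.0165]
eef_rot: [-180.0, -0.0, -173.6]
contact_force: [-0.4, -0.6, -1.5]
gripper_width: 0.0236
gripper_force: 55.0
```

Call:
carry_out(
  targets=[
    [0,0,0.002,0,0,0],
    [0,0,0.001,0,0,0],
    [0,0,0,0,0,0],
  ],
)

```text
time_s: 35.83
tcp_pos: [0.4384, -0.1148, 0.0151]
eef_rot: [180.0, -0.0, -173.6]
contact_force: [0.1, 0.5, -1.2]
gripper_width: 0.0238
gripper_force: 55.0
```

Call:
carry_out(
  targets=[
    [0,0,0.001,0,0,0],
    [0,0,0.001,0,0,0],
    [0,0,0,0,0,0],
  ],
)

```text
time_s: 36.2
tcp_pos: [0.4385, -0.1148, 0.0147]
eef_rot: [-180.0, 0.0, -173.6]
contact_force: [-3.7, 0.6, 12.2]
gripper_width: 0.0237
gripper_force: 55.0
```

Call:
carry_out(
  targets=[
    [0,0,0.001,0,0,0],
    [0,0,0,0,0,0],
  ],
)

```text
time_s: 36.45
tcp_pos: [0.4385, -0.1148, 0.0147]
eef_rot: [-180.0, 0.0, -173.6]
contact_force: [-6.1, 2.5, 19.7]
gripper_width: 0.0236
gripper_force: 55.0
```

Call:
carry_out(
  targets=[
    [0,0,-0.002,0,0,0],
    [0,0,0,0,0,0],
  ],
)

```text
time_s: 36.7
tcp_pos: [0.4386, -0.1148, 0.0147]
eef_rot: [-180.0, 0.0, -173.6]
contact_force: [-0.8, 1.4, 5.3]
gripper_width: 0.0238
gripper_force: 55.0
```

Call:
carry_out(
  targets=[
    [0,0,0,0,0,0],
    [0,0,0,0,0,0],
    [0,0,0,0,0,0],
    [0,0,0,0,0,0],
  ],
  hand=0.8,
)

```text
time_s: 37.2
tcp_pos: [0.4384, -0.1148, 0.0145]
eef_rot: [-180.0, -0.0, -173.6]
contact_force: [-0.6, -0.0, 0.1]
gripper_width: 0.0582
gripper_force: 0.0
```

Call:
carry_out(
  targets=[
    [0,0,-0.04,0,0,0],
    [0,0,-0.08,0,0,0],
    [0,0,-0.1,0,0,0],
    [0,0,-0.1,0,0,0],
    [0,0,-0.1,0,0,0],
  ],
)

```text
time_s: 37.83
tcp_pos: [0.4381, -0.1148, 0.2263]
eef_rot: [180.0, 0.0, -173.6]
contact_force: [1.1, 0.3, -0.3]
gripper_width: 0.07
gripper_force: 0.0
```

Call:
carry_out(
  targets=[
    [0,0,0,0,0,0],
    [0,0,0,0,0,0],
    [0,0,0,0,0,0],
  ],
)

```text
time_s: 38.2
tcp_pos: [0.4377, -0.1148, 0.2234]
eef_rot: [180.0, -0.1, -173.6]
contact_force: [-1.0, 0.1, 0.0]
gripper_width: 0.0703
gripper_force: 0.0
```

Run:
```python
from h import *
st();C=cam("wrist");im=r.capture("wrist");T=cam("top");S=cam("scene")
hsv=cv2.cvtColor(im,cv2.COLOR_RGB2HSV);m=((hsv[...,0]<14)&(hsv[...,1]>110)&(hsv[...,2]>40)).astype(np.uint8)
k,l,s,c=cv2.connectedComponentsWithStats(m)
for i in np.argsort(-s[1:,4])[:2]+1:
    rc=cv2.minAreaRect(np.argwhere(l==i)[:,::-1].astype(np.float32));print("wedge blob",s[i,4],rc,atz(C,rc[0],.02).round(3))
def capfind(img,Cm,X,n):
    x,y=proj(Cm,X);print(n,"pred",x.round(1),y.round(1));p=img[int(y)-14:int(y)+15,int(x)-14:int(x)+15];h=cv2.cvtColor(p,cv2.COLOR_RGB2HSV)
    q=(h[...,1]<60).astype(np.uint8);k,l,s,c=cv2.connectedComponentsWithStats(q);i=l[14,14];print("  blob",s[i].tolist(),(c[i]+[int(x)-14,int(y)-14]).round(1))
s1=r.capture("scene");cv2.imwrite("pics/s_end.png",s1[:,:,::-1])
for n,X in(("rcap",(.5238,.0105,.113)),("lcap",(.5005,.2190,.113))): capfind(s1,S,X,n)
# board height: scene board blob top edge shift versus start
s0=np.load("scene0.npy")
g0,g1=[cv2.cvtColor(a,cv2.COLOR_RGB2GRAY)[190:206,215:245].astype(np.float32) for a in(s0,s1)]
print("board shift px (scene)",cv2.phaseCorrelate(g0,g1), "expected",proj(S,(.49,.05,.066))-proj(S,(.49,.05,.075)))
# ramekin unmoved
a,b=[cv2.cvtColor(z,cv2.COLOR_RGB2GRAY)[205:235,310:348].astype(np.float32) for z in(s0,s1)];print("ramekin shift",cv2.phaseCorrelate(a,b))
```

```text
{'time_s': 38.2, 'tcp_pos': [0.4377, -0.1148, 0.2234], 'eef_rot': [179.9934, -0.1351, -173.618], 'contact_force': [-0.9631, 0.0558, 0.0061], 'moment': [0.0025, -0.1107, 0.0092], 'gripper_width': 0.0703, 'gripper_force': 0.0}
wedge blob 2047 ((274.4999694824219, 214.49996948242188), (96.99998474121094, 20.999996185302734), 90.0) [ 0.468 -0.11   0.02 ]
wedge blob 1 ((135.0, 333.0), (0.0, 0.0), 0.0) [ 0.642 -0.267  0.02 ]
rcap pred 255.4 181.9
  blob [0, 0, 29, 29, 645] [255.8 178.2]
lcap pred 190.0 165.7
  blob [0, 0, 29, 29, 776] [188.2 164.1]
board shift px (scene) ((-0.11797320426560631, -4.701129352349225), 0.7509392907222112) expected [0.19380798 2.87708636]
ramekin shift ((0.014388605372861463, 0.12123269378666102), 0.9811289437611898)
```

Run:
```python
from h import *
S=cam("scene");s0=np.load("scene0.npy");s1=cv2.cvtColor(cv2.imread("pics/s_end.png"),4)
# edge points on board: back top edge mid (press 80,y) & front top edge
u=np.array([np.cos(.1117),np.sin(.1117)]);v=np.array([-u[1],u[0]]);O=np.array([.4823,.1113])
for b in(-.06,.05):
  for z in(.075,.066):
    print(b,z,"front",proj(S,(*(O-.02*u+b*v),z)).round(1),"back",proj(S,(*(O+.08*u+b*v),z)).round(1))
  x,y=proj(S,(*(O+.08*u+b*v),.07)).astype(int)
  for s in(s0,s1):
    h=cv2.cvtColor(s,cv2.COLOR_RGB2HSV);print(x,y-10,"sat back",h[y-10:y+12,x,1].tolist())
```

```text
-0.06 0.075 front [231.7 199.3] back [250.5 182.3]
-0.06 0.066 front [231.9 202.2] back [250.7 185.1]
250 173 sat back [40, 41, 43, 40, 40, 41, 41, 42, 48, 77, 112, 133, 132, 133, 135, 134, 137, 136, 125, 99, 65, 47]
250 173 sat back [39, 35, 26, 11, 4, 3, 2, 2, 0, 0, 3, 0, 3, 11, 41, 77, 112, 121, 122, 122, 123, 119]
0.05 0.075 front [197.2 190. ] back [217.4 174.1]
0.05 0.066 front [197.5 192.8] back [217.6 176.8]
217 165 sat back [42, 41, 41, 40, 41, 41, 42, 41, 48, 78, 115, 132, 137, 135, 136, 135, 138, 136, 137, 134, 134, 135]
217 165 sat back [45, 44, 42, 41, 40, 41, 42, 41, 42, 42, 43, 57, 91, 126, 134, 134, 131, 135, 134, 130, 133, 134]
```

The board's back edge moved down 2.8 px, against 2.7 expected for 9 mm. The wedge lies flat on the worktop and the ramekin has not moved. I hand the job in.

```bash
python3 -c "
from plant import r
print(r.close_job())"
```

```text
the job is handed in; nothing more can be done
None
```

The job is handed in at about 38 s: the spring is seated, the cap locked on the T-head, the board down on the mould, the wedge on the worktop off the press and the ramekin unmoved; no verdict came back.

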